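# Build up the hinge stacks on two boot shells

### The arm

A 7-joint arm with a two-finger parallel gripper is mounted at the origin on the work surface. World frame = base frame: x ahead of the robot, y to its left, z up, the work surface at z = 0. Lengths are in m, angles in rad, forces in N, time in s.
With the tool pointing down it reaches from about 0.4 to 0.85 m from the base axis. Payload 10.4 kg.
Tool frame: the origin (TCP) lies on the centre line of the jaws, within the pads' length; the fingertips stand r.tip_extent ahead of it and the grasp point (between the pads) lies 3 mm ahead of it (r.tip_extent is the distance from the TCP to the fingertips, in m); z points along the fingers, y is the direction in which the jaws open and shut (so a half turn about z gives the same grasp; the last joint's range is limited). The gripper opens to 87 mm and grips with 3 to 60 N. Pads are 19 mm wide; open, the fingers measure 117 mm over their backs; the gripper's body (75 mm by 190 mm) begins 51 mm behind the grasp point.
Start: joints at [1.278, 0.332, -0.065, 1.46, 0.022, 1.35, -0.088], TCP at [0.167, -0.602, 0.245] pointing down, gripper open.
Joint ranges: [-2.6, 2.6], [-0.5, 2.12], [-1.47, 1.34], [0.16, 2.42], [-1.27, 4.41], [0.06, 2.06], [-2.6, 2.6]. Speed limits (rad/s): [2.22, 2.22, 2.79, 2.79, 3.14, 3.14, 3.14].

### API

Orientations are given as a unit quaternion [x, y, z, w].
In Python, from bench import r gives the robot as it stands. The module is installed in compiled form; this text tells all that it offers.
- The arm moves only by the shell command python3 -m jog 'ROWS' [FORCE]. ROWS is JSON, a list of rows, each a list of 5 numbers: the shift along the tool's x, y, z in cm, then the turn about the tool's z in rad, then the closure, from 0 (fully open) to 1 (shut). A call has exactly 10 rows; each row shifts and turns the pose as measured when the row begins, along the tool's axes as they then stand; what a row does not reach is not made up. A row lasts 1/10 s, in which the tool goes at most 50 mm and 8.59 degrees, less where a joint would pass 70% of its speed; a pose out of reach is approached as far as the arm can. A call with a gripper value outside its range is refused whole. The fingers move at their own pace and stop on an object; FORCE is the grip in N (left out, the last holds). Time passes only in rows, so rows that do not move let the fingers close, or fill a call up. It gives the time, the measured TCP pose, the force and the opening at its end, in the units of the state.
- r.read_state(): the state, without advancing time (a new reading comes with each control period).
- r.camera(name): name is "side" or "top"; returns a dict with "pixels" (400x640x3 uint8, red, green, blue), "fx", "fy", "cx", "cy" (pixels), "camera_from_world" (4x4, takes a point from world to camera coordinates). Camera axes: x right, y up, looking along -z (the intrinsics and any distortion apply to the point x, -y, -z); pixel columns grow to the right and rows downward; lengths in m; the calibration is good to about 2 mm. A picture is of the moment at which its call begins. There is no depth.
- r.close_job(): hands the job in, once; it reports no verdict.
The state is a dict: "time": time; "joint_positions": joint angles; "joint_vel": joint speeds; "joint_torque": joint torques, N m; "ee_pos": TCP position; "eef_rot": TCP orientation; "ft_force": force on the tool from outside, world axes, zero at the start; "torque": the same for the moment, N m; "width": finger opening in m.
Only numpy, scipy, OpenCV 4.12 (cv2) and the standard library are available. Lean on these libraries where they do the work, as an engineer would, in place of code of your own. Each camera call takes 0.05 s, during which the arm holds its last target. There are 200 camera calls.

### The job

Assemble the hinge parts onto the upright pins of the two white boot shells. On the short, round heel cup's pin put the broad black ring first, then the steel washer, then the black domed cap on top; on the long shin plate's pin put the white square bush first, then the aluminium tube on top. Every part must lie flat on the one below it, and the screwdriver, the tape roll and the jar stay where they are.

Things in the scene. Friction and masses are not known exactly. Their poses are not given: they have to be found in the camera images.
- heel_cup: Fixed target: short, round, white boot heel cup, 120 mm across, with a blunt end 83 mm out along its +x, on an aluminium plate. Origin on the bench, z up. Its top is a flat grey round seat, 68 mm in diameter, 60 mm above the bench. Above the origin: a steel pin, 12 mm in diameter with tapered tip, rising 40 mm from the seat.
- shin_plate: Fixed target: long white boot shin plate, 195 x 100 mm, four black slots, on an aluminium plate; runs from 53 mm behind its origin to 143 mm ahead along its x. Origin on the bench, z up. Its top is a flat grey round seat, 68 mm in diameter, 54 mm above the bench. Above the origin: a steel pin, 12 mm in diameter with tapered tip, rising 40 mm from the seat.
- broad_ring: Loose black plastic ring, the broadest of the round hinge parts: outer diameter 58 mm, bore 24 mm, 18 mm high, about 50 g. It lies flat on the bench; origin at the centre of its underside, z up.
- washer: Loose flat steel washer: outer diameter 46 mm, bore 24 mm, 10 mm high, about 90 g. It lies flat on the bench; origin at the centre of its underside, z up.
- cap: Loose black plastic cap with a closed, slightly domed top: outer diameter 40 mm, 26 mm high overall (straight sides up to 22 mm); open below with a 24 mm bore 18 mm deep, about 40 g. It stands on the bench open side down; origin at the centre of its underside, z up.
- square_bush: Loose white plastic square bush plate: 50 mm x 50 mm, 14 mm high, with a round 24 mm bore through its centre, about 40 g. It lies flat on the bench; origin at the centre of its underside, z up. Its x and y axes are square to its sides.
- tube: Loose aluminium spacer tube standing upright: outer diameter 36 mm, bore 24 mm, 34 mm high, about 60 g; origin at the centre of its underside, z up.
- driver: Bystander, not to be moved: a loose screwdriver 150 mm long lying across the bench between the loose parts and the shells. Origin about the middle of its length, on the bench; the handle points along its -x.
- tape_roll: Bystander, not to be moved: a loose brown roll of tape lying flat at the left of the bench, 100 mm outer diameter, 25 mm high; origin at the centre of its underside.
- grease_jar: Bystander, not to be moved: a loose white jar with a black lid at the right of the bench, 60 mm in diameter, 75 mm high; origin at the centre of its underside.

How it is judged:
By the outcome, as a careful person would: the job done as asked, in the order asked, and still so for the second after the job is handed in, with the robot touching nothing.
It also fails if it takes over 96 s, if anything falls off the work surface, if the arm or the gripper's body presses on something with over 40 N, if the wrist force passes 120 N, or if a joint passes its speed limit or range.

## Working session

There is one attempt and no reset: what is moved stays moved. The work goes in short steps, Python scripts to look and compute and a shell command to move; the robot and the scene stay as the last step left them, time stands still between calls to the robot, and variables do not carry over. Pictures are saved under pics/ and viewed, about 12 in all and at most 16, crops included, and the job is handed in when it is done.

```bash
mkdir -p pics
cat > h.py <<'E'
import numpy as np, cv2
from bench import r
def snap(n,tag):
    c=r.camera(n); cv2.imwrite(f'pics/{tag}.png',c['pixels'][:,:,::-1]); return c
def cast(c,u,v,z):
    T=np.array(c['camera_from_world']); R,t=T[:3,:3],T[:3,3]
    d=R.T@np.array([(u-c['cx'])/c['fx'],-(v-c['cy'])/c['fy'],-1.]); o=-R.T@t
    return o+d*(z-o[2])/d[2]
def proj(c,p):
    T=np.array(c['camera_from_world']); q=T[:3,:3]@np.array(p)+T[:3,3]
    return np.array([c['cx']+c['fx']*q[0]/-q[2], c['cy']+c['fy']*q[1]/q[2]])
def ray(c,u,v):
    a=cast(c,u,v,0);b=cast(c,u,v,.2);return a,(b-a)/np.linalg.norm(b-a)
def tri(c1,p1,c2,p2):
    A=np.zeros((3,3));b=np.zeros(3)
    for c,p in((c1,p1),(c2,p2)):
        o,d=ray(c,*p);M=np.eye(3)-np.outer(d,d);A+=M;b+=M@o
    return np.linalg.solve(A,b)
E
python3 - <<'E'
from h import *
for n in('top','side'):
    c=snap(n,n+'0'); print({k:v for k,v in c.items() if k!='pixels'})
print(r.read_state(), r.tip_extent)
E
```

```text
{'fx': 502.76831234475964, 'fy': 502.76831234475964, 'cx': 317.5490202835433, 'cy': 192.64853674779553, 'camera_from_world': array([[ 0.0058916 , -0.99996889,  0.00524427, -0.00940481],
       [ 0.9842888 ,  0.00672453,  0.17643791, -0.54369205],
       [-0.17646769,  0.00412237,  0.9842978 , -1.09107085],
       [ 0.        ,  0.        ,  0.        ,  1.        ]])}
{'fx': 365.6777527356418, 'fy': 365.6777527356418, 'cx': 315.5052946959195, 'cy': 201.16171766698588, 'camera_from_world': array([[ 9.70515049e-01, -2.41040510e-01,  1.13533952e-04,
        -5.04856199e-01],
       [ 1.76121201e-01,  7.09448177e-01,  6.82396224e-01,
        -1.02702339e-01],
       [-1.64565681e-01, -6.62255809e-01,  7.30982476e-01,
        -9.32080077e-01],
       [ 0.00000000e+00,  0.00000000e+00,  0.00000000e+00,
         1.00000000e+00]])}
{'time': 0.1, 'joint_positions': array([ 1.27838602,  0.33282293, -0.06472111,  1.46082012,  0.02162431,
        1.34986584, -0.08850028]), 'joint_vel': array([ 3.67700443e-04,  4.10418792e-04,  9.88818406e-04, -1.27436995e-03,
        1.10029895e-03,  2.28332872e-04,  7.41604674e-05]), 'joint_torque': array([ 1.94459652e-03, -6.24542856e+01,  2.51632661e-02, -3.90719426e+01,
       -6.12480612e-02,  3.65888339e-02,  1.01167279e-05]), 'ee_pos': array([ 0.16651927, -0.60210584,  0.24384239]), 'eef_rot': array([ 9.90910986e-01,  1.34517827e-01, -1.15972200e-04, -5.98764522e-04]), 'ft_force': array([-0.41005433, -0.16317856,  0.52545987]), 'torque': array([ 3.06482874e-02, -9.81249199e-05,  1.99569716e-02]), 'width': 0.08680659764793892} 0.022
```

View pics/top0.png

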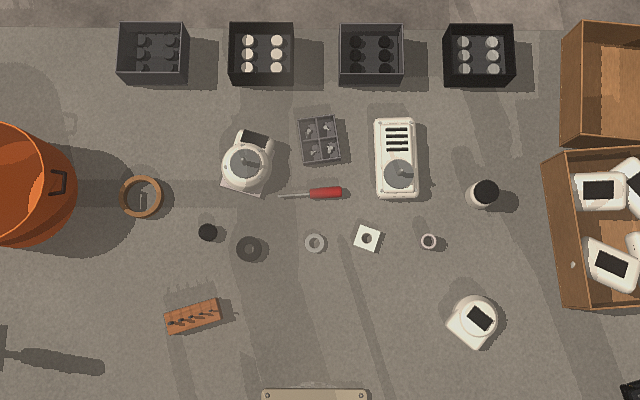

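View pics/side0.png

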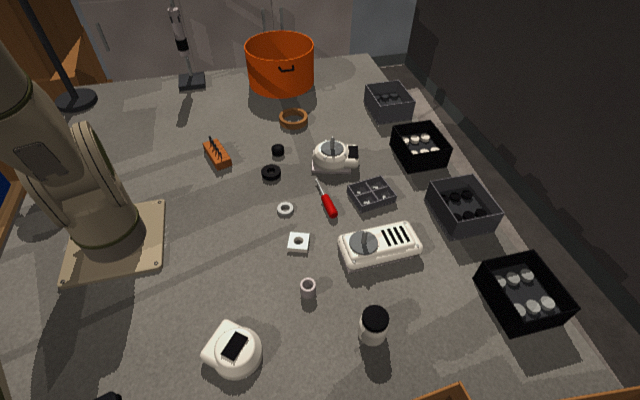

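Top: cap (208,232), ring (249,249), washer (314,243), bush (367,238), tube (428,241), heel pin/seat (245,165), shin seat (400,175), driver (310,193). Side shows the same. I'll take enlarged crops for precise pixels.

Run:
```python
from h import *
a=cv2.imread('pics/top0.png')[120:270,190:450]; cv2.imwrite('pics/t1.png',cv2.resize(a,None,fx=3,fy=3,interpolation=cv2.INTER_CUBIC))
a=cv2.imread('pics/side0.png')[130:310,250:430]; cv2.imwrite('pics/s1.png',cv2.resize(a,None,fx=3.3,fy=3.3,interpolation=cv2.INTER_CUBIC))
```

```text
(no output)
```

View pics/t1.png

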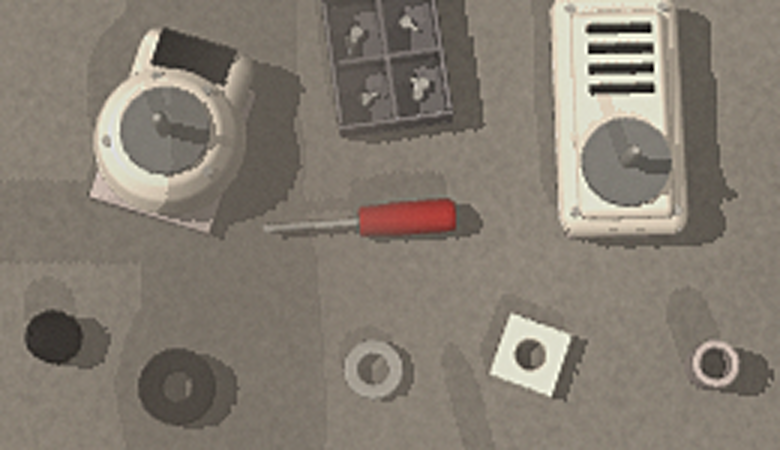

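View pics/s1.png

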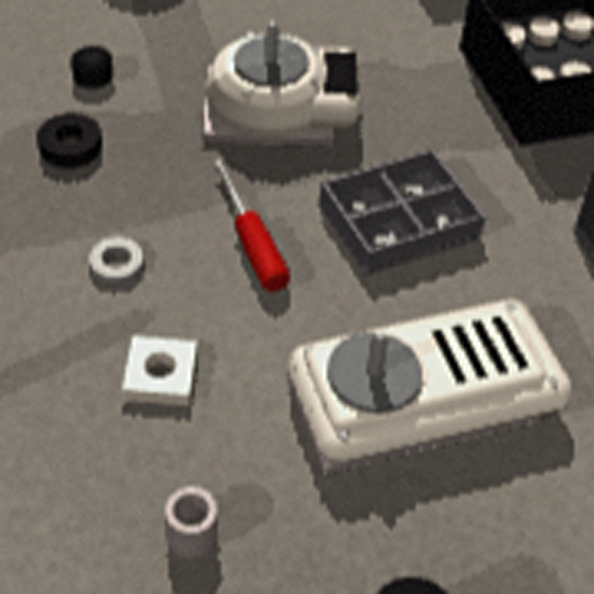

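Crops show all parts clearly. Top crop centres (×3): cap (54,337), ring (177,385), washer (374,368), bush (531,355), tube (715,363), heel seat (167,131)/tip (161,118), shin seat (627,160)/tip (632,152). Side crop (×3.3): cap (92,57), ring (70,136), washer (117,257), bush (160,365), tube (191,511), heel seat (272,61)/tip (271,25), shin seat (376,371)/tip (376,340). Next I refine by masks and triangulate.

```bash
cat > m.py <<'E'
from h import *
P={'cap':((54,337),(92,57),.024),'ring':((177,385),(70,136),.018),'washer':((374,368),(117,257),.01),'bush':((531,355),(160,365),.014),'tube':((715,363),(191,511),.034),
'heel':((167,131),(272,61),.06),'heeltip':((161,118),(271,25),.1),'shin':((627,160),(376,371),.054),'shintip':((632,152),(376,340),.094)}
ct,cs=r.camera('top'),r.camera('side')
for k,(a,b,z) in P.items():
    pt=((a[0]+.5)/3-.5+190,(a[1]+.5)/3-.5+120); ps=((b[0]+.5)/3.3-.5+250,(b[1]+.5)/3.3-.5+130)
    print(k,'tri',tri(ct,pt,cs,ps).round(4),'top',cast(ct,*pt,z)[:2].round(4),'side',cast(cs,*ps,z)[:2].round(4))
# masks top view
im=ct['pixels']; hsv=cv2.cvtColor(im,cv2.COLOR_RGB2HSV); V=hsv[...,2]
def comps(m,k,z):
    cn,_=cv2.findContours(m.astype(np.uint8),cv2.RETR_EXTERNAL,cv2.CHAIN_APPROX_NONE)
    x,y=np.array(P[k][0])/3+[190,120]
    for c in cn:
        if cv2.pointPolygonTest(c,(float(x),float(y)),False)>=0:
            (u,v),s,an=cv2.minAreaRect(c); print(k,'mask',round(u,1),round(v,1),np.round(s,1),round(an,1),cast(ct,u,v,z)[:2].round(4),'area',cv2.contourArea(c))
            if k=='bush':
                q=[cast(ct,*p,z)[:2] for p in cv2.boxPoints(((u,v),s,an))]; 
                e=[q[(i+1)%4]-q[i] for i in range(4)]; print([(np.linalg.norm(x).round(4),np.degrees(np.arctan2(x[1],x[0])).round(1)) for x in e])
for k,z in(('cap',.02),('ring',.018)): comps(V<(55 if k=='cap' else 75),k,z)
comps(V>190,'bush',.014); comps(V>130,'washer',.01); comps(V>130,'tube',.034)
E
python3 m.py
```

```text
cap tri [0.4563 0.2429 0.029 ] top [0.4552 0.244 ] side [0.4585 0.2493]
ring tri [0.4203 0.1503 0.0177] top [0.4198 0.1503] side [0.4207 0.15  ]
washer tri [0.4346 0.0006 0.0122] top [0.4343 0.0006] side [0.4353 0.0026]
bush tri [ 0.4451 -0.1195  0.0164] top [ 0.4447 -0.1197] side [ 0.4461 -0.1177]
tube tri [ 0.4381 -0.2564  0.0334] top [ 0.4378 -0.2562] side [ 0.4382 -0.2567]
heel tri [0.6091 0.1578 0.0609] top [0.608 0.158] side [0.6108 0.159 ]
heeltip tri [0.6076 0.1566 0.1026] top [0.6081 0.157 ] side [0.6087 0.1599]
shin tri [ 0.5897 -0.19    0.0542] top [ 0.5894 -0.19  ] side [ 0.5901 -0.1899]
shintip tri [ 0.5875 -0.188   0.0883] top [ 0.5865 -0.187 ] side [ 0.5853 -0.1921]
bush mask 366.4 237.8 [21.5 21.5] 18.4 [ 0.4452 -0.1191] area 423.0
[(np.float64(0.0498), np.float64(-18.8)), (np.float64(0.0494), np.float64(-108.2)), (np.float64(0.0497), np.float64(160.8)), (np.float64(0.049), np.float64(71.9))]
washer mask 426.8 240.7 [329.  295.6] 87.7 [ 0.4398 -0.2588] area 61894.5
tube mask 426.8 240.7 [329.  295.6] 87.7 [ 0.4378 -0.2534] area 61894.5
```

Both views agree within ~2 mm (the cap's side pick is off; its dome top is at ~26 mm). I start with the bush and turn first.

```bash
cat > go.py <<'E'
import sys
from h import *
from scipy.spatial.transform import Rotation as Ro
# usage: go.py x y z yaw  (grasp/TCP target; yaw of tool x in deg)
s=r.read_state(); R=Ro.from_quat(s['eef_rot']).as_matrix(); x,y,z,yaw=map(float,sys.argv[1:5])
cur=np.degrees(np.arctan2(R[1,0],R[0,0])); d=R.T@(np.array([x,y,z])-s['ee_pos'])*100
print('t',round(s['time'],2),'pos',s['ee_pos'].round(4),'yaw',cur.round(1),'tilt',np.degrees(np.arccos(-R[2,2])).round(2),'w',round(s['width'],4),'F',s['ft_force'].round(1),'j',s['joint_positions'].round(2))
print('shift cm',d.round(2),'turn',np.round(-np.radians((yaw-cur+180)%360-180),3))
E
python3 -m jog '[[0,0,0,-0.14,0],[0,0,0,-0.14,0],[0,0,0,-0.14,0],[0,0,0,-0.14,0],[0,0,0,-0.14,0],[0,0,0,-0.14,0],[0,0,0,-0.13,0],[0,0,0,0,0],[0,0,0,0,0],[0,0,0,0,0]]' 20
python3 go.py .445 -.119 .12 71.2
```

```text
time: 1.2
ee_pos: [0.1662, -0.6012, 0.2417]
eef_rot: [0.805, 0.594, 0.001, -0.002]
ft_force: [-0.3, 0.1, 0.4]
width: 0.0875
t 1.2 pos [ 0.1662 -0.6012  0.2417] yaw 72.8 tilt 0.3 w 0.0875 F [-0.3  0.1  0.4] j [ 1.38  0.34 -0.2   1.46  0.07  1.35  0.88]
shift cm [54.25 12.45 12.36] turn 0.029
```

```bash
python3 -m jog '[[4.5,1,0.5,0.03,0],[4.5,1,0.5,0,0],[4.5,1,0.5,0,0],[4.5,1,0.5,0,0],[4.5,1,0.5,0,0],[4.5,1,0.5,0,0],[4.5,1,0.5,0,0],[4.5,1,0.5,0,0],[4.5,1,0.5,0,0],[4.5,1,0.5,0,0]]'
python3 go.py .445 -.119 .12 71.2
```

```text
time: 2.2
ee_pos: [0.4154, -0.2021, 0.1911]
eef_rot: [0.825, 0.565, -0.001, 0.001]
ft_force: [0.9, -0.7, -0.2]
width: 0.0868
t 2.2 pos [ 0.4154 -0.2021  0.1911] yaw 68.8 tilt 0.09 w 0.0868 F [ 0.9 -0.7 -0.2] j [ 0.93  0.05 -0.58  1.92  0.03  1.18 -0.04]
shift cm [ 8.83 -0.25  7.09] turn -0.042
```

```bash
python3 -m jog '[[3,0,1,-0.04,0],[3,0,1,0,0],[2.5,0,1,0,0],[0.4,0,1.5,0,0],[0,0,1.5,0,0],[0,0,1,0,0],[0,0,0,0,0],[0,0,0,0,0],[0,0,0,0,0],[0,0,0,0,0]]'
python3 go.py .445 -.119 .024 71.2
```

```text
time: 3.2
ee_pos: [0.4509, -0.1076, 0.1213]
eef_rot: [0.816, 0.579, 0.002, 0.003]
ft_force: [0.2, -0.1, -0.5]
width: 0.0872
t 3.2 pos [ 0.4509 -0.1076  0.1213] yaw 70.7 tilt 0.36 w 0.0872 F [ 0.2 -0.1 -0.5] j [ 0.79  0.14 -0.68  1.99  0.11  1.03 -0.28]
shift cm [-1.27 -0.25  9.73] turn -0.008
```

```bash
python3 -m jog '[[-0.7,-0.2,1,0,0],[-0.4,-0.1,2,0,0],[-0.1,0,2,0,0],[0,0,2,0,0],[0,0,1,0,0],[0,0,0.5,0,0],[0,0,0,0,0],[0,0,0,0,0],[0,0,0,0,0],[0,0,0,0,0]]'
python3 go.py .445 -.119 .026 71.2
python3 - <<'E'
from h import *
a=snap('top','a')['pixels'][200:270,320:430]; b=snap('side','b')['pixels'][200:290,240:380]
a=cv2.resize(a,(600,382),interpolation=2);b=cv2.resize(b,(600,386),interpolation=2)
E
```

```text
time: 4.2
ee_pos: [0.445, -0.1228, 0.0345]
eef_rot: [0.817, 0.577, 0.003, 0.006]
ft_force: [0.4, -0.4, 0.2]
width: 0.0874
t 4.2 pos [ 0.445  -0.1228  0.0345] yaw 70.5 tilt 0.71 w 0.0874 F [ 0.4 -0.4  0.2] j [ 0.76  0.28 -0.64  2.07  0.23  0.85 -0.35]
shift cm [ 0.36 -0.13  0.85] turn -0.012
```

```bash
python3 -m jog '[[0.3,-0.1,0.5,0,0],[0,0,0.3,0,0],[0,0,0,0,0],[0,0,0,0,0],[0,0,0,0,0.6],[0,0,0,0,0.6],[0,0,0,0,0.6],[0,0,0,0,0.6],[0,0,0,0,0.6],[0,0,0,0,0.6]]' 20
python3 go.py .445 -.119 .026 71.2
```

```text
time: 5.3
ee_pos: [0.4453, -0.1194, 0.0261]
eef_rot: [0.817, 0.577, 0.003, 0.006]
ft_force: [0.4, 0.6, -0.3]
width: 0.0502
t 5.3 pos [ 0.4453 -0.1194  0.0261] yaw 70.5 tilt 0.74 w 0.0502 F [ 0.4  0.6 -0.3] j [ 0.75  0.29 -0.64  2.08  0.24  0.83 -0.37]
shift cm [ 0.03 -0.05  0.01] turn -0.012
```

```bash
python3 -m jog '[[0,0,-2,0,0.6],[0,0,-3,0,0.6],[0,0,-3,0,0.6],[0,0,-3,0,0.6],[0,0,-2,0,0.6],[0,0,-1,0,0.6],[0,0,0,0,0.6],[0,0,0,0,0.6],[0,0,0,0,0.6],[0,0,0,0,0.6]]'
python3 go.py .589 -.189 .14 71.2
```

```text
time: 6.3
ee_pos: [0.4412, -0.1177, 0.1675]
eef_rot: [0.816, 0.578, 0.001, 0.003]
ft_force: [-0.4, -0.2, -0.7]
width: 0.0498
t 6.3 pos [ 0.4412 -0.1177  0.1675] yaw 70.6 tilt 0.35 w 0.0498 F [-0.4 -0.2 -0.7] j [ 0.83  0.06 -0.68  1.96  0.05  1.13 -0.21]
shift cm [-1.8  16.29  2.85] turn -0.011
```

```bash
python3 -m jog '[[-0.2,2,0.2,0,0.6],[-0.2,3,0.4,0,0.6],[-0.3,3.5,0.6,0,0.6],[-0.3,3.5,0.6,0,0.6],[-0.2,2.5,0.5,0,0.6],[-0.2,1,0,0,0.6],[0,0,0,0,0.6],[0,0,0,0,0.6],[0,0,0,0,0.6],[0,0,0,0,0.6]]'
python3 go.py .589 -.189 .125 71.2
```

```text
time: 7.3
ee_pos: [0.5833, -0.1836, 0.1346]
eef_rot: [0.816, 0.578, -0.003, -0.002]
ft_force: [0.2, -0.0, -0.5]
width: 0.0497
t 7.3 pos [ 0.5833 -0.1836  0.1346] yaw 70.6 tilt 0.44 w 0.0497 F [ 0.2 -0.  -0.5] j [ 0.71  0.46 -0.62  1.6   0.28  1.18 -0.31]
shift cm [-0.32  0.73  0.95] turn -0.011
```

```bash
python3 -m jog '[[-0.2,0.6,0,0,0.6],[-0.1,0.1,0.3,0,0.6],[0,0,0.3,0,0.6],[0,0,0,0,0.6],[0,0,0,0,0.6],[0,0,0,0,0.6],[0,0,0,0,0.6],[0,0,0,0,0.6],[0,0,0,0,0.6],[0,0,0,0,0.6]]'
python3 go.py .589 -.189 .082 71.2
python3 - <<'E'
from h import *
a=snap('top','a1')['pixels'][110:230,330:480]; b=snap('side','b1')['pixels'][160:300,300:460]
cv2.imwrite('pics/c1.png',np.hstack([cv2.resize(a,(400,400),interpolation=2),cv2.resize(b,(400,400),interpolation=2)])[:,:,::-1])
E
```

```text
time: 8.3
ee_pos: [0.5887, -0.189, 0.1291]
eef_rot: [0.816, 0.578, -0.003, -0.001]
ft_force: [-0.1, 0.3, 0.4]
width: 0.0503
t 8.3 pos [ 0.5887 -0.189   0.1291] yaw 70.6 tilt 0.38 w 0.0503 F [-0.1  0.3  0.4] j [ 0.71  0.48 -0.61  1.58  0.29  1.18 -0.31]
shift cm [0.02 0.05 4.71] turn -0.011
```

View pics/c1.png

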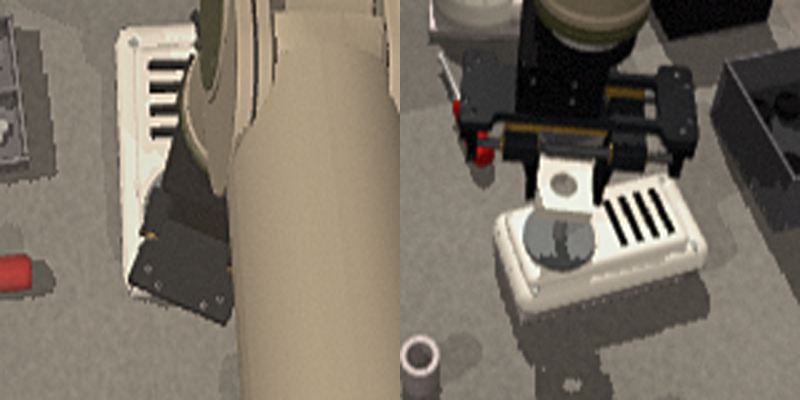

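Picture 5: the bush is held squarely, with its bore seen at side ≈(365.6,224) and the pin just below it; the top view is blocked by the arm. Next: check the bore against the pin in the side view, then lower.

```bash
python3 - <<'E'
from h import *
c=r.camera('side'); print(cast(c,365.2,223.7,.117), proj(c,[.5887,-.189,.117]))
E
python3 -m jog '[[0,0,1,0,0.6],[0,0,1,0,0.6],[0,0,0.8,0,0.6],[0,0,0.6,0,0.6],[0,0,0.5,0,0.6],[0,0,0.3,0,0.6],[0,0,0,0,0.6],[0,0,0,0,0.6],[0,0,0,0,0.6],[0,0,0,0,0.6]]'
python3 go.py .589 -.189 .081 71.2
```

```text
[ 0.58908258 -0.18532066  0.117     ] [365.58221085 224.96548489]
time: 9.45
ee_pos: [0.5881, -0.1889, 0.0827]
eef_rot: [0.816, 0.578, -0.003, -0.002]
ft_force: [-0.5, -0.5, -0.0]
width: 0.0496
t 9.45 pos [ 0.5881 -0.1889  0.0827] yaw 70.6 tilt 0.43 w 0.0496 F [-0.5 -0.5 -0. ] j [ 0.7   0.53 -0.6   1.62  0.33  1.1  -0.33]
shift cm [0.02 0.09 0.16] turn -0.011
```

```bash
python3 -m jog '[[0,0,0.2,0,0.6],[0,0,0,0,0.6],[0,0,0,0,0],[0,0,0,0,0],[0,0,0,0,0],[0,0,0,0,0],[0,0,-2,0,0],[0,0,-3,0,0],[0,0,-3,0,0],[0,0,-2,0,0]]'
python3 go.py .438 -.256 .13 90
```

```text
time: 10.45
ee_pos: [0.5871, -0.1885, 0.1809]
eef_rot: [0.816, 0.578, -0.005, -0.004]
ft_force: [0.5, -0.1, 0.1]
width: 0.0868
t 10.45 pos [ 0.5871 -0.1885  0.1809] yaw 70.6 tilt 0.74 w 0.0868 F [ 0.5 -0.1  0.1] j [ 0.72  0.43 -0.63  1.53  0.26  1.28 -0.28]
shift cm [-11.31 -11.75   5.27] turn -0.339
```

```bash
python3 -m jog '[[0,0,-0.5,-0.14,0],[0,0,0,-0.14,0],[0,0,0,-0.06,0],[-1,-2,0.3,0,0],[-1.5,-3.5,0.8,0,0],[-1.5,-3.5,1,0,0],[-1.5,-3,1,0,0],[-0.6,-1.5,1,0,0],[0,0,0,0,0],[0,0,0,0,0]]'
python3 go.py .438 -.256 .036 90
python3 -m jog '[[0,0,0,0,0],[0,0,0,0,0],[0,0,0,0,0],[0,0,0,0,0],[0,0,0,0,0],[0,0,0,0,0],[0,0,0,0,0],[0,0,0,0,0],[0,0,0,0,0],[0,0,0,0,0]]' >/dev/null;python3 go.py .438 -.256 .036 90
```

```text
time: 11.45
ee_pos: [0.451, -0.2528, 0.1498]
eef_rot: [0.701, 0.713, -0.002, -0.001]
ft_force: [-0.2, -0.3, 1.1]
width: 0.087
t 11.45 pos [ 0.451  -0.2528  0.1498] yaw 91.0 tilt 0.24 w 0.087 F [-0.2 -0.3  1.1] j [ 1.03  0.24 -0.68  1.83  0.17  1.13  0.31]
shift cm [-0.29 -1.26 11.38] turn 0.017
t 12.45 pos [ 0.4555 -0.2501  0.1514] yaw 91.3 tilt 0.04 w 0.0871 F [ 0.3 -0.3  1.1] j [ 1.03  0.25 -0.69  1.82  0.17  1.13  0.3 ]
shift cm [-0.55 -1.75 11.55] turn 0.022
```

```bash
python3 -m jog '[[-0.4,-1.2,0,0.02,0],[-0.15,-0.5,1,0,0],[0,0,2.5,0,0],[0,0,3,0,0],[0,0,3,0,0],[0,0,1.5,0,0],[0,0,0.5,0,0],[0,0,0,0,0],[0,0,0,0,0],[0,0,0,0,0]]'
python3 go.py .438 -.256 .036 90
```

```text
time: 13.45
ee_pos: [0.4327, -0.2591, 0.031]
eef_rot: [0.709, 0.706, -0.001, 0.001]
ft_force: [0.0, -0.1, 0.2]
width: 0.0868
t 13.45 pos [ 0.4327 -0.2591  0.031 ] yaw 89.7 tilt 0.17 w 0.0868 F [ 0.  -0.1  0.2] j [ 1.    0.38 -0.63  1.96  0.29  0.89  0.22]
shift cm [ 0.31  0.53 -0.5 ] turn -0.004
```

```bash
python3 -m jog '[[0.25,0.4,-0.3,0,0],[0,0,0,0,0],[0,0,0,0,0],[0,0,0,0,0.7],[0,0,0,0,0.7],[0,0,0,0,0.7],[0,0,0,0,0.7],[0,0,0,0,0.7],[0,0,0,0,0.7],[0,0,0,0,0.7]]'
python3 go.py .438 -.256 .036 90
```

```text
time: 14.45
ee_pos: [0.4383, -0.2572, 0.0365]
eef_rot: [0.709, 0.705, -0.001, 0.003]
ft_force: [0.2, -0.4, -0.1]
width: 0.039
t 14.45 pos [ 0.4383 -0.2572  0.0365] yaw 89.7 tilt 0.34 w 0.039 F [ 0.2 -0.4 -0.1] j [ 1.    0.38 -0.63  1.95  0.29  0.9   0.21]
shift cm [ 0.12 -0.03  0.05] turn -0.005
```

```bash
python3 -m jog '[[0,0,0,0,0.7],[0,0,0,0,0.7],[0,0,0,0,0.7],[0,0,-1,0,0.7],[0,0,-3,0,0.7],[0,0,-4,0,0.7],[0,0,-3,0,0.7],[0,0,-1,0,0.7],[0,0,0,0,0.7],[0,0,0,0,0.7]]'
python3 go.py .589 -.189 .15 90
```

```text
time: 15.45
ee_pos: [0.4372, -0.2554, 0.1621]
eef_rot: [0.708, 0.706, -0.001, 0.002]
ft_force: [-0.3, -0.7, -0.6]
width: 0.0362
t 15.45 pos [ 0.4372 -0.2554  0.1621] yaw 89.8 tilt 0.23 w 0.0362 F [-0.3 -0.7 -0.6] j [ 1.06  0.2  -0.69  1.85  0.14  1.14  0.32]
shift cm [ 6.69 15.16  1.2 ] turn -0.003
```

```bash
python3 -m jog '[[0.8,2,0,0,0.7],[1.4,3,0.1,0,0.7],[1.5,3.5,0.2,0,0.7],[1.4,3,0.2,0,0.7],[0.8,2,0.2,0,0.7],[0.3,0.8,0.2,0,0.7],[0,0,0,0,0.7],[0,0,0,0,0.7],[0,0,0,0,0.7],[0,0,0,0,0.7]]'
python3 go.py .589 -.189 .145 90
```

```text
time: 16.45
ee_pos: [0.5767, -0.1934, 0.1384]
eef_rot: [0.71, 0.704, -0.006, -0.007]
ft_force: [0.7, 0.4, -0.2]
width: 0.0353
t 16.45 pos [ 0.5767 -0.1934  0.1384] yaw 89.5 tilt 1.04 w 0.0353 F [ 0.7  0.4 -0.2] j [ 0.78  0.48 -0.69  1.59  0.32  1.21  0.02]
shift cm [ 0.45  1.22 -0.68] turn -0.009
```

```bash
python3 -m jog '[[0.3,0.7,-0.4,0,0.7],[0.1,0.4,-0.2,0,0.7],[0,0.1,0,0,0.7],[0,0,0,0,0.7],[0,0,0,0,0.7],[0,0,0,0,0.7],[0,0,0,0,0.7],[0,0,0,0,0.7],[0,0,0,0,0.7],[0,0,0,0,0.7]]'
python3 go.py .589 -.189 .1065 90
python3 - <<'E'
from h import *
a=snap('top','a2')['pixels'][110:230,330:480]; b=snap('side','b2')['pixels'][160:300,300:460]
cv2.imwrite('pics/c2.png',np.hstack([cv2.resize(a,(400,400),interpolation=2),cv2.resize(b,(400,400),interpolation=2)])[:,:,::-1])
E
```

```text
time: 17.45
ee_pos: [0.589, -0.1909, 0.1458]
eef_rot: [0.711, 0.703, -0.006, -0.006]
ft_force: [0.5, -0.5, -1.0]
width: 0.0358
t 17.45 pos [ 0.589  -0.1909  0.1458] yaw 89.4 tilt 0.98 w 0.0358 F [ 0.5 -0.5 -1. ] j [ 0.76  0.49 -0.69  1.55  0.32  1.23  0.  ]
shift cm [0.19 0.06 3.93] turn -0.011
```

View pics/c2.png

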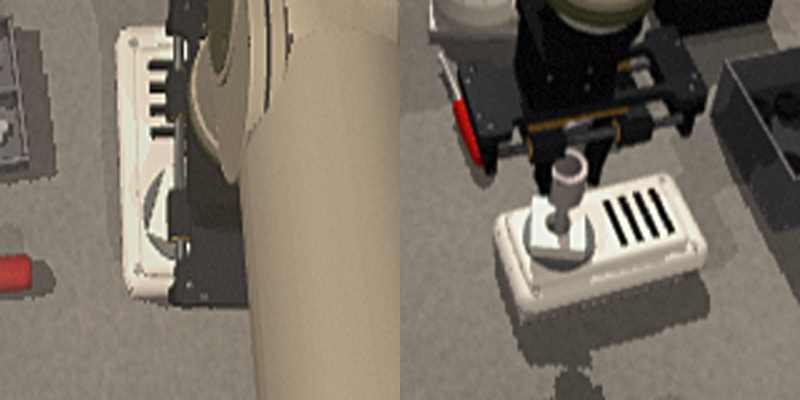

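Picture 6: the bush lies flat on the seat around the pin; the tube is held just above the pin tip (side ≈(368,227)). Lowering.

```bash
python3 -m jog '[[0.15,0,0.5,0,0.7],[0,0,0.8,0,0.7],[0,0,0.8,0,0.7],[0,0,0.8,0,0.7],[0,0,0.5,0,0.7],[0,0,0.2,0,0.7],[0,0,0,0,0.7],[0,0,0,0,0.7],[0,0,0,0,0.7],[0,0,0,0,0.7]]'
python3 go.py .589 -.189 .1045 90
```

```text
time: 18.55
ee_pos: [0.5881, -0.1891, 0.1059]
eef_rot: [0.711, 0.703, -0.006, -0.007]
ft_force: [-0.1, 1.1, -0.9]
width: 0.0359
t 18.55 pos [ 0.5881 -0.1891  0.1059] yaw 89.4 tilt 1.03 w 0.0359 F [-0.1  1.1 -0.9] j [ 0.75  0.53 -0.67  1.59  0.35  1.16 -0.02]
shift cm [0.01 0.09 0.14] turn -0.011
```

```bash
python3 -m jog '[[0,0,0.15,0,0.7],[0,0,0.05,0,0.7],[0,0,0,0,0.3],[0,0,0,0,0.3],[0,0,0,0,0.3],[0,0,0,0,0.3],[0,0,-1,0,0.3],[0,0,-3,0,0],[0,0,-3,0,0],[0,0,-1,0,0]]'
python3 go.py .42 .15 .13 90
python3 - <<'E'
from h import *
b=snap('side','b3')['pixels'][160:300,300:460]
cv2.imwrite('pics/c3.png',cv2.resize(b,(480,420),interpolation=2)[:,:,::-1])
E
```

```text
time: 19.55
ee_pos: [0.589, -0.1889, 0.1871]
eef_rot: [0.711, 0.703, -0.006, -0.007]
ft_force: [0.4, -0.1, 0.0]
width: 0.0775
t 19.55 pos [ 0.589  -0.1889  0.1871] yaw 89.4 tilt 1.13 w 0.0775 F [ 0.4 -0.1  0. ] j [ 0.76  0.46 -0.7   1.51  0.3   1.31  0.02]
shift cm [ 33.7  -17.14   6.1 ] turn -0.011
```

View pics/c3.png

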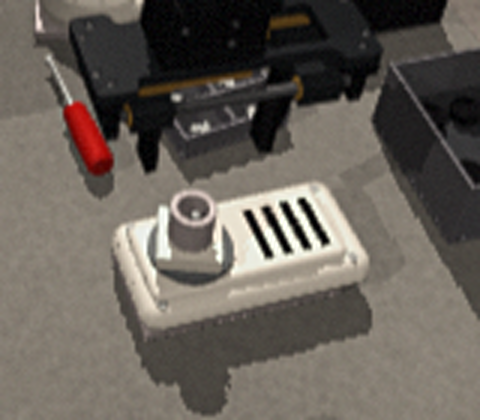

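Picture 7: the tube stands on the bush with the pin inside its bore. On to the ring.

```bash
python3 -m jog '[[2,-1,0,0,0],[3.6,-1.8,0.2,0,0],[3.8,-2,0.4,0,0],[3.8,-2,0.4,0,0],[3.8,-2,0.4,0,0],[3.8,-2,0.4,0,0],[3.6,-2,0.4,0,0],[3.2,-1.6,0.4,0,0],[2,-1,0.4,0,0],[1,-0.3,0.4,0,0]]'
python3 -m jog '[[0.5,-0.2,0.2,0,0],[0,0,0,0,0],[0,0,0,0,0],[0,0,0,0,0],[0,0,0,0,0],[0,0,0,0,0],[0,0,0,0,0],[0,0,0,0,0],[0,0,0,0,0],[0,0,0,0,0]]' > /dev/null
python3 go.py .42 .15 .027 90
```

```text
time: 20.6
ee_pos: [0.4268, 0.1264, 0.1494]
eef_rot: [0.713, 0.701, -0.008, -0.007]
ft_force: [-0.2, -0.4, 0.5]
width: 0.0871
t 21.6 pos [0.4248 0.1295 0.1461] yaw 88.9 tilt 1.34 w 0.087 F [-0.6  0.2 -0.4] j [ 0.54  0.12 -0.96  1.98  0.1   1.11 -0.49]
shift cm [ 2.07 -0.24 11.91] turn -0.019
```

```bash
python3 -m jog '[[1,-0.2,0,-0.02,0],[0.8,0,1,0,0],[0.2,0,2.5,0,0],[0,0,3,0,0],[0,0,3,0,0],[0,0,1.2,0,0],[0,0,0.2,0,0],[0,0,0,0,0],[0,0,0,0,0],[0,0,0,0,0]]'
python3 go.py .42 .15 .027 90
```

```text
time: 22.6
ee_pos: [0.4225, 0.1564, 0.0378]
eef_rot: [0.703, 0.711, -0.005, -0.006]
ft_force: [-0.4, -0.7, 0.7]
width: 0.0869
t 22.6 pos [0.4225 0.1564 0.0378] yaw 90.6 tilt 0.93 w 0.0869 F [-0.4 -0.7  0.7] j [ 0.38  0.34 -0.91  2.07  0.33  0.9  -0.7 ]
shift cm [-0.64 -0.24  1.09] turn 0.01
```

```bash
python3 -m jog '[[-0.5,-0.2,0.6,0,0],[-0.1,0,0.4,0,0],[0,0,0,0,0],[0,0,0,0,0.5],[0,0,0,0,0.5],[0,0,0,0,0.5],[0,0,0,0,0.5],[0,0,0,0,0.5],[0,0,0,0,0.5],[0,0,0,0,0.5]]'
python3 go.py .42 .15 .027 90
```

```text
time: 23.6
ee_pos: [0.4216, 0.1497, 0.0287]
eef_rot: [0.704, 0.71, -0.004, -0.005]
ft_force: [-0.1, -0.1, 0.9]
width: 0.0571
t 23.6 pos [0.4216 0.1497 0.0287] yaw 90.5 tilt 0.75 w 0.0571 F [-0.1 -0.1  0.9] j [ 0.39  0.35 -0.9   2.08  0.34  0.88 -0.7 ]
shift cm [ 0.04 -0.15  0.17] turn 0.009
```

```bash
python3 -m jog '[[0,0,-1,0,0.5],[0,0,-3,0,0.5],[0,0,-4,0,0.5],[0,0,-3.5,0,0.5],[0,0,-1.5,0,0.5],[0,0,0,0,0.5],[0,2,0,0,0.5],[0,3,0,0,0.5],[0.2,3.5,0,0,0.5],[0.2,3,0,0,0.5]]'
python3 go.py .609 .158 .15 90
```

```text
time: 24.6
ee_pos: [0.5377, 0.1555, 0.1626]
eef_rot: [0.702, 0.712, -0.007, -0.003]
ft_force: [0.9, 0.8, 1.1]
width: 0.0575
t 24.6 pos [0.5377 0.1555 0.1626] yaw 90.8 tilt 0.86 w 0.0575 F [0.9 0.8 1.1] j [ 0.39  0.41 -0.92  1.69  0.34  1.23 -0.6 ]
shift cm [0.16 7.15 1.15] turn 0.013
```

```bash
python3 -m jog '[[0.1,2.5,0,0.01,0.5],[0.1,2,0,0,0.5],[0,1,0,0,0.5],[0,0.3,0,0,0.5],[0,0,0,0,0.5],[0,0,0,0,0.5],[0,0,0,0,0.5],[0,0,0,0,0.5],[0,0,0,0,0.5],[0,0,0,0,0.5]]'
python3 go.py .609 .158 .15 90
```

```text
time: 25.6
ee_pos: [0.5954, 0.1584, 0.1559]
eef_rot: [0.705, 0.709, -0.01, -0.006]
ft_force: [-0.2, 0.0, 0.0]
width: 0.0574
t 25.6 pos [0.5954 0.1584 0.1559] yaw 90.3 tilt 1.29 w 0.0574 F [-0.2  0.   0. ] j [ 0.31  0.54 -0.87  1.54  0.41  1.28 -0.61]
shift cm [-0.05  1.37  0.56] turn 0.005
```

```bash
python3 -m jog '[[0,0.9,0.2,0,0.5],[0,0.4,0.3,0,0.5],[0,0,0,0,0.5],[0,0,0,0,0.5],[0,0,0,0,0.5],[0,0,0,0,0.5],[0,0,0,0,0.5],[0,0,0,0,0.5],[0,0,0,0,0.5],[0,0,0,0,0.5]]'
python3 go.py .609 .158 .0895 90
python3 - <<'E'
from h import *
b=snap('side','b4')['pixels'][80:220,250:410]
cv2.imwrite('pics/c4.png',cv2.resize(b,(480,420),interpolation=2)[:,:,::-1])
E
```

```text
time: 26.6
ee_pos: [0.6095, 0.1584, 0.1502]
eef_rot: [0.705, 0.709, -0.01, -0.006]
ft_force: [-0.7, -0.3, -0.2]
width: 0.0577
t 26.6 pos [0.6095 0.1584 0.1502] yaw 90.3 tilt 1.29 w 0.0577 F [-0.7 -0.3 -0.2] j [ 0.29  0.57 -0.85  1.51  0.43  1.29 -0.61]
shift cm [-0.01  0.09  6.07] turn 0.005
```

View pics/c4.png

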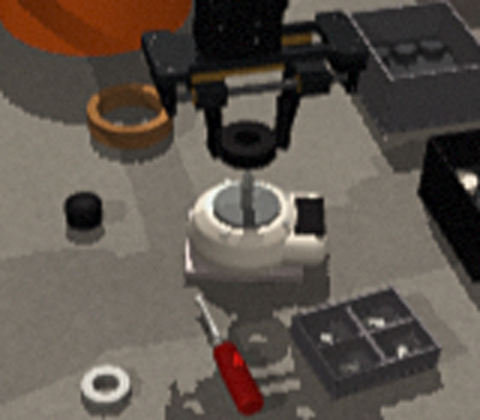

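Picture 8: the ring is centred over the heel pin (crop (247,137) above pin x≈247). Lowering.

```bash
python3 -m jog '[[0,0,1,0,0.5],[0,0,1.5,0,0.5],[0,0,1.2,0,0.5],[0,0,0.8,0,0.5],[0,0,0.6,0,0.5],[0,0,0.4,0,0.5],[0,0,0.1,0,0.5],[0,0,0,0,0.5],[0,0,0,0,0.5],[0,0,0,0,0.5]]'
python3 go.py .609 .158 .0892 90
```

```text
time: 27.65
ee_pos: [0.608, 0.1582, 0.0892]
eef_rot: [0.705, 0.709, -0.01, -0.006]
ft_force: [-0.4, -0.2, 0.2]
width: 0.058
t 27.65 pos [0.608  0.1582 0.0892] yaw 90.3 tilt 1.31 w 0.058 F [-0.4 -0.2  0.2] j [ 0.28  0.63 -0.82  1.57  0.48  1.19 -0.64]
shift cm [-0.02  0.1  -0.  ] turn 0.005
```

```bash
python3 -m jog '[[0,0.1,0.05,0,0.5],[0,0,0,0,0],[0,0,0,0,0],[0,0,0,0,0],[0,0,0,0,0],[0,0,-1,0,0],[0,0,-3,0,0],[0,0,-3,0,0],[0,0,-1,0,0],[0,0,0,0,0]]'
python3 go.py .4345 .0005 .13 90
python3 - <<'E'
from h import *
b=snap('side','b5')['pixels'][80:220,250:410]
cv2.imwrite('pics/c5.png',cv2.resize(b,(480,420),interpolation=2)[:,:,::-1])
E
```

```text
time: 28.65
ee_pos: [0.6107, 0.1587, 0.1729]
eef_rot: [0.705, 0.709, -0.01, -0.006]
ft_force: [-0.5, 1.3, 0.1]
width: 0.0871
t 28.65 pos [0.6107 0.1587 0.1729] yaw 90.3 tilt 1.33 w 0.0871 F [-0.5  1.3  0.1] j [ 0.29  0.55 -0.86  1.48  0.42  1.33 -0.6 ]
shift cm [-15.71 -17.59   4.76] turn 0.005
```

View pics/c5.png

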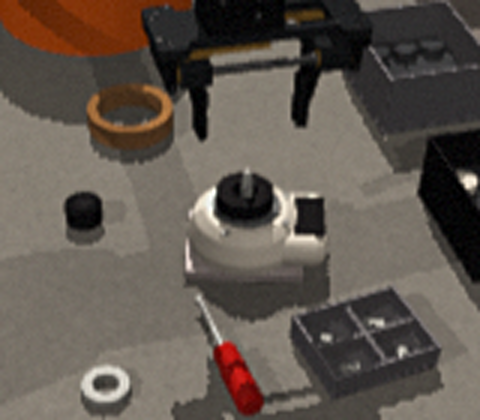

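Picture 9: the ring sits flat on the heel seat, with the pin through the bore. On to the washer.

```bash
python3 -m jog '[[-1,-1,0,0,0],[-2,-2,0.4,0,0],[-2.5,-3,0.6,0,0],[-2.5,-3,0.6,0,0],[-2.5,-3,0.6,0,0],[-2.5,-2.5,0.6,0,0],[-1.5,-1.5,0.6,0,0],[-0.6,-0.8,0.3,0,0],[0,0,0,0,0],[0,0,0,0,0]]'
python3 go.py .4345 .0005 .0245 90
```

```text
time: 29.7
ee_pos: [0.4286, -0.0007, 0.1263]
eef_rot: [0.707, 0.707, -0.016, -0.013]
ft_force: [1.0, 0.2, -0.4]
width: 0.0868
t 29.7 pos [ 0.4286 -0.0007  0.1263] yaw 90.1 tilt 2.3 w 0.0868 F [ 1.   0.2 -0.4] j [ 0.82  0.12 -0.95  2.03  0.11  1.09 -0.19]
shift cm [ 0.16  1.   10.15] turn 0.001
```

```bash
python3 -m jog '[[0.1,0.5,0.5,0,0],[0,0.3,1.5,0,0],[0,0.1,2,0,0],[0,0,2,0,0],[0,0,1.5,0,0],[0,0,0.7,0,0],[0,0,0,0,0],[0,0,0,0,0],[0,0,0,0,0],[0,0,0,0,0]]'
python3 go.py .4345 .0005 .0255 90
```

```text
time: 30.7
ee_pos: [0.4418, 0.0075, 0.0403]
eef_rot: [0.704, 0.71, -0.011, -0.013]
ft_force: [0.3, 0.5, -0.3]
width: 0.0869
t 30.7 pos [0.4418 0.0075 0.0403] yaw 90.5 tilt 2.03 w 0.0869 F [ 0.3  0.5 -0.3] j [ 0.71  0.32 -0.89  2.07  0.3   0.92 -0.35]
shift cm [-0.7  -0.69  1.51] turn 0.008
```

```bash
python3 -m jog '[[-0.5,-0.5,0.5,0,0],[-0.2,-0.1,0.5,0,0],[0,0,0.4,0,0],[0,0,0,0,0],[0,0,0,0,0],[0,0,0,0,0],[0,0,0,0,0],[0,0,0,0,0],[0,0,0,0,0],[0,0,0,0,0]]'
python3 go.py .4345 .0005 .0255 90
```

```text
time: 31.7
ee_pos: [0.4356, -0.0007, 0.0264]
eef_rot: [0.704, 0.71, -0.011, -0.012]
ft_force: [0.0, 0.4, 0.5]
width: 0.087
t 31.7 pos [ 0.4356 -0.0007  0.0264] yaw 90.4 tilt 1.9 w 0.087 F [0.  0.4 0.5] j [ 0.71  0.33 -0.88  2.09  0.32  0.89 -0.35]
shift cm [ 0.12 -0.11  0.1 ] turn 0.007
```

```bash
python3 -m jog '[[0.1,0,0.1,0,0.6],[0,0,0,0,0.6],[0,0,0,0,0.6],[0,0,0,0,0.6],[0,0,0,0,0.6],[0,0,0,0,0.6],[0,0,0,0,0.6],[0,0,0,0,0.6],[0,0,-1,0,0.6],[0,0,-2,0,0.6]]' 25
python3 go.py .4345 .0005 .0255 90
```

```text
time: 32.7
ee_pos: [0.4348, 0.0007, 0.0548]
eef_rot: [0.704, 0.71, -0.012, -0.014]
ft_force: [0.0, -0.1, -0.7]
width: 0.0448
t 32.7 pos [0.4348 0.0007 0.0548] yaw 90.5 tilt 2.15 w 0.0448 F [ 0.  -0.1 -0.7] j [ 0.75  0.28 -0.91  2.08  0.26  0.95 -0.3 ]
shift cm [-0.02  0.08  2.93] turn 0.008
```

```bash
python3 -m jog '[[0,0,-3.5,0,0.6],[0,0,-3.5,0,0.6],[0.5,0.5,-2,0,0.6],[2,2,-0.3,0,0.6],[2.5,3,0,0,0.6],[2.5,3,0,0,0.6],[2.5,3,0,0,0.6],[2,2.5,0,0,0.6],[1.5,1.5,0,0,0.6],[0.6,0.6,0,0,0.6]]'
python3 go.py .609 .158 .145 90
```

```text
time: 33.7
ee_pos: [0.6043, 0.1454, 0.1538]
eef_rot: [0.706, 0.708, -0.012, -0.012]
ft_force: [-0.5, 0.7, -1.0]
width: 0.0447
t 33.7 pos [0.6043 0.1454 0.1538] yaw 90.1 tilt 1.92 w 0.0447 F [-0.5  0.7 -1. ] j [ 0.34  0.57 -0.89  1.52  0.44  1.3  -0.6 ]
shift cm [1.26 0.5  0.87] turn 0.002
```

```bash
python3 -m jog '[[0.7,0.3,0.1,0,0.6],[0.3,0.3,0.2,0,0.6],[0,0,0.2,0,0.6],[0,0,0,0,0.6],[0,0,0,0,0.6],[0,0,0,0,0.6],[0,0,0,0,0.6],[0,0,0,0,0.6],[0,0,0,0,0.6],[0,0,0,0,0.6]]'
python3 go.py .609 .158 .104 90
python3 - <<'E'
from h import *
b=snap('side','b6')['pixels'][80:220,250:410]
cv2.imwrite('pics/c6.png',cv2.resize(b,(480,420),interpolation=2)[:,:,::-1])
E
```

```text
time: 34.7
ee_pos: [0.6091, 0.1525, 0.1499]
eef_rot: [0.707, 0.707, -0.013, -0.011]
ft_force: [0.4, -0.2, -1.9]
width: 0.0448
t 34.7 pos [0.6091 0.1525 0.1499] yaw 90.0 tilt 1.92 w 0.0448 F [ 0.4 -0.2 -1.9] j [ 0.32  0.59 -0.89  1.5   0.45  1.3  -0.61]
shift cm [0.56 0.14 4.58] turn -0.0
```

View pics/c6.png

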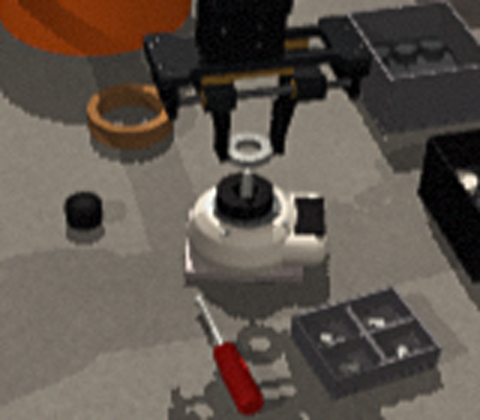

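Picture 10: the washer is held level-ish at crop (251,148), slightly right of the pin (247), consistent with the remaining 5 mm in y. Correcting, then lowering.

```bash
python3 -m jog '[[0.45,0,0,0,0.6],[0.1,0,0.2,0,0.6],[0,0,0.4,0,0.6],[0,0,0,0,0.6],[0,0,0,0,0.6],[0,0,0,0,0.6],[0,0,0,0,0.6],[0,0,0,0,0.6],[0,0,0,0,0.6],[0,0,0,0,0.6]]'
python3 go.py .609 .158 .104 90
```

```text
time: 35.75
ee_pos: [0.6089, 0.1587, 0.1431]
eef_rot: [0.707, 0.707, -0.013, -0.011]
ft_force: [-0.8, 0.3, -0.5]
width: 0.0446
t 35.75 pos [0.6089 0.1587 0.1431] yaw 90.0 tilt 1.93 w 0.0446 F [-0.8  0.3 -0.5] j [ 0.31  0.59 -0.88  1.5   0.45  1.3  -0.63]
shift cm [-0.06  0.15  3.91] turn -0.0
```

```bash
python3 -m jog '[[0,0.05,0.7,0,0.6],[0,0.05,0.9,0,0.6],[0,0.05,0.8,0,0.6],[0,0,0.6,0,0.6],[0,0,0.4,0,0.6],[0,0,0.2,0,0.6],[0,0,0,0,0.6],[0,0,0,0,0.6],[0,0,0,0,0.6],[0,0,0,0,0.6]]'
python3 go.py .609 .158 .104 90
```

```text
time: 36.75
ee_pos: [0.609, 0.1585, 0.1036]
eef_rot: [0.707, 0.707, -0.013, -0.011]
ft_force: [1.4, 0.5, -2.5]
width: 0.0451
t 36.75 pos [0.609  0.1585 0.1036] yaw 90.0 tilt 1.96 w 0.0451 F [ 1.4  0.5 -2.5] j [ 0.3   0.63 -0.86  1.54  0.48  1.23 -0.65]
shift cm [-0.05 -0.01 -0.04] turn -0.0
```

```bash
python3 -m jog '[[0,0,0,0,0.2],[0,0,0,0,0],[0,0,0,0,0],[0,0,0,0,0],[0,0,-1,0,0],[0,0,-2.5,0,0],[0,0,-3,0,0],[0,0,-1,0,0],[0,0,0,0,0],[0,0,0,0,0]]'
python3 go.py .4555 .2435 .12 90
python3 - <<'E'
from h import *
b=snap('side','b7')['pixels'][80:220,250:410]
cv2.imwrite('pics/c7.png',cv2.resize(b,(480,420),interpolation=2)[:,:,::-1])
E
```

```text
time: 37.75
ee_pos: [0.6116, 0.159, 0.1831]
eef_rot: [0.707, 0.707, -0.012, -0.011]
ft_force: [0.2, 0.8, -0.6]
width: 0.0871
t 37.75 pos [0.6116 0.159  0.1831] yaw 90.0 tilt 1.92 w 0.0871 F [ 0.2  0.8 -0.6] j [ 0.31  0.57 -0.9   1.45  0.43  1.36 -0.61]
shift cm [  8.47 -15.39   6.82] turn 0.0
```

View pics/c7.png

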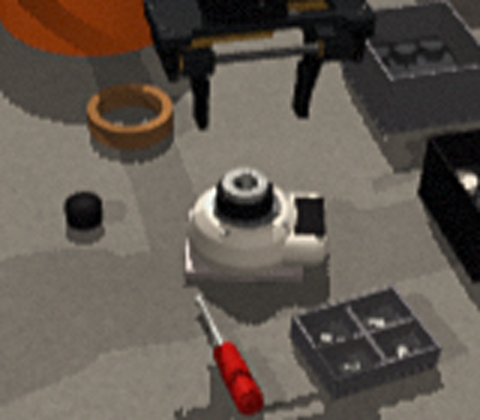

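Picture 11: the washer lies flat on the ring, with the pin tip in its bore. On to the cap.

```bash
python3 -m jog '[[0.5,-1,0,0,0],[1,-2,0.3,0,0],[1.5,-2.6,0.6,0,0],[1.5,-2.6,0.8,0,0],[1.4,-2.6,0.8,0,0],[1.2,-2,0.8,0,0],[0.6,-1.2,0.6,0,0],[0.2,-0.3,0.3,0,0],[0,0,0,0,0],[0,0,0,0,0]]'
python3 go.py .4555 .2435 .034 90
```

```text
time: 38.8
ee_pos: [0.4525, 0.2397, 0.1362]
eef_rot: [0.706, 0.707, -0.019, -0.014]
ft_force: [-0.0, 0.1, 0.5]
width: 0.0873
t 38.8 pos [0.4525 0.2397 0.1362] yaw 90.1 tilt 2.66 w 0.0873 F [-0.   0.1  0.5] j [ 0.3   0.38 -1.01  1.81  0.32  1.18 -0.82]
shift cm [ 0.44  0.77 10.19] turn 0.001
```

```bash
python3 -m jog '[[0.2,0.4,0.5,0,0],[0.1,0.3,1.5,0,0],[0,0,2.5,0,0],[0,0,2.5,0,0],[0,0,1.3,0,0],[0,0,0.5,0,0],[0,0,0,0,0],[0,0,0,0,0],[0,0,0,0,0],[0,0,0,0,0]]'
python3 go.py .4555 .2435 .03 90
python3 - <<'E'
from h import *
b=snap('side','b8')['pixels'][100:200,230:350]
cv2.imwrite('pics/c8.png',cv2.resize(b,(480,400),interpolation=2)[:,:,::-1])
E
```

```text
time: 39.8
ee_pos: [0.4608, 0.2414, 0.0426]
eef_rot: [0.709, 0.705, -0.017, -0.014]
ft_force: [0.6, -0.1, -0.4]
width: 0.087
t 39.8 pos [0.4608 0.2414 0.0426] yaw 89.7 tilt 2.54 w 0.087 F [ 0.6 -0.1 -0.4] j [ 0.21  0.52 -0.92  1.87  0.45  1.03 -0.91]
shift cm [ 0.21 -0.47  1.28] turn -0.005
```

View pics/c8.png

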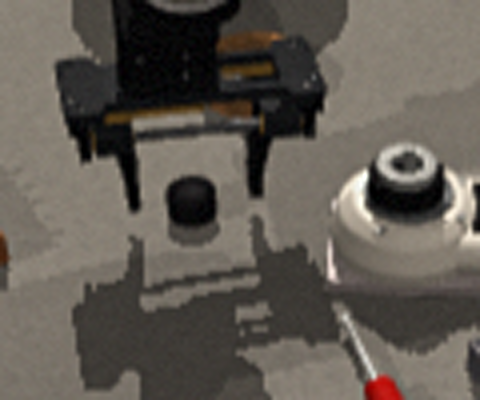

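Picture 12: the cap is between the open fingers, silhouette centre ≈ side (277.4,150).

```bash
python3 - <<'E'
from h import *
c=r.camera('side'); print(cast(c,277.3,150.1,.012), cast(c,277.3,146.3,.025))
E
python3 -m jog '[[0.2,-0.4,0.5,0,0],[0,-0.1,0.5,0,0],[0,0,0.2,0,0],[0,0,0,0,0],[0,0,0,0,0],[0,0,0,0,0],[0,0,0,0,0],[0,0,0,0,0],[0,0,0,0,0],[0,0,0,0,0]]'
python3 go.py .4555 .2435 .03 90
```

```text
[0.45675662 0.24878201 0.012     ] [0.4582084  0.25135743 0.025     ]
time: 40.9
ee_pos: [0.455, 0.2435, 0.0302]
eef_rot: [0.709, 0.705, -0.017, -0.014]
ft_force: [-0.5, 0.1, -0.8]
width: 0.0872
t 40.9 pos [0.455  0.2435 0.0302] yaw 89.7 tilt 2.49 w 0.0872 F [-0.5  0.1 -0.8] j [ 0.2   0.53 -0.91  1.89  0.47  1.   -0.93]
shift cm [-0.    0.05  0.02] turn -0.005
```

Run:
```python
from h import *
c=r.camera('top'); im=cv2.imread('pics/top0.png')
g=cv2.cvtColor(im,cv2.COLOR_BGR2GRAY)
print(g[224:242,194:224:1])
for u,v in((198.3,232),(217,232)): print(cast(c,u,v,.022),cast(c,u,v,0))
g=cv2.cvtColor(cv2.imread('pics/side0.png'),cv2.COLOR_BGR2GRAY); print(g[142:160,268:290])
```

```text
[[123 128 132 132 118 118 126 129 130  86  61  49  53  49  46  56  49  66
  129 129 120 121 132 130 130 128 127 124 127 124]
 [125 126 133 131 117 119 131  89  61  48  44  50  46  45  51  47  52  45
   63  73  82 127 137 135 135 128 127 130 129 123]
 [124 131 132 130 117 121  89  48  48  48  50  51  53  50  49  50  51  54
   46  47  50  87  96  92  95  92  94  90 131 127]
 [125 130 130 131 135 130  53  46  51  53  50  52  52  53  54  53  51  52
   52  54  46  61  95  92  88  93  91  90  91 132]
 [128 128 130 135 144  74  51  54  49  54  56  51  52  52  51  52  56  54
   54  51  50  51  62  95  87  91  91  95  86  94]
 [129 130 132 131 117  48  55  55  53  55  55  53  54  56  54  54  50  54
   54  52  51  47  43  94  93  91  90  91  94  86]
 [130 133 128 133 112  48  47  55  58  53  55  55  54  49  52  56  54  52
   54  54  55  50  43  80  93  92  91  90  93  86]
 [130 130 128 135  87  54  40  57  60  54  56  52  55  54  55  53  54  57
   52  56  54  56  43  66  95  95  92  93  92  89]
 [129 129 129 137  80  56  56  55  54  57  58  56  54  56  52  57  53  53
   53  54  53  50  46  61 
[... 2265 characters left out ...]
7   8  10   8   0  15  80 113
  109 107 102 107]
 [124 121 123 124  30   2   7   5   8   7  11   9   4   8   1  17  95 109
  107 105 111 108]
 [120 124 128 131  50   6   0   7   6   8   0  10   8   2   6  36 109 118
  113 112 120 123]
 [119 123 126 127  73  25  14   9  10   8  11   7   9  17  36  56  98 126
  124 125 123 125]
 [119 119 121 124  73  52  43  38  27  31  25  29  39  49  71  67  75 119
  121 122 125 125]
 [122 120 118 119  68  66  65  68  55  57  57  59  72  68  70  66  71 119
  123 121 122 123]
 [122 121 119 122  66  63  66  70  69  69  71  70  71  69  67  70  90 118
  125 119 120 120]
 [127 123 122 119  89  65  64  66  68  69  70  68  64  67  65  91 120 122
  122 124 122 120]]
```

Top edges suggest y≈0.2455, side ≈0.249: I shift 2.5 mm in +y and grip.

```bash
python3 -m jog '[[0.25,0,0,0,0],[0,0,0,0,0.3],[0,0,0,0,0.7],[0,0,0,0,0.7],[0,0,0,0,0.7],[0,0,0,0,0.7],[0,0,0,0,0.7],[0,0,0,0,0.7],[0,0,0,0,0.7],[0,0,0,0,0.7]]' 20
python3 go.py .4555 .246 .03 90
python3 -m jog '[[0,0,-1,0,0.7],[0,0,-3,0,0.7],[0,0,-4,0,0.7],[0,0,-3.5,0,0.7],[0,0,-2,0,0.7],[0,0,-0.5,0,0.7],[-0.5,1.5,0,0,0.7],[-1.5,2.5,0,0,0.7],[-1.5,2.5,0,0,0.7],[-1.5,2.5,0,0,0.7]]'
python3 go.py .609 .158 .16 90
```

```text
time: 41.95
ee_pos: [0.4551, 0.2463, 0.0302]
eef_rot: [0.709, 0.705, -0.017, -0.014]
ft_force: [0.1, -0.6, 0.5]
width: 0.0396
t 41.95 pos [0.4551 0.2463 0.0302] yaw 89.7 tilt 2.48 w 0.0396 F [ 0.1 -0.6  0.5] j [ 0.19  0.53 -0.91  1.88  0.47  1.   -0.93]
shift cm [-0.03  0.05  0.02] turn -0.005
time: 42.95
ee_pos: [0.5521, 0.196, 0.1713]
eef_rot: [0.706, 0.708, -0.019, -0.013]
ft_force: [0.2, 0.4, -0.7]
width: 0.0395
t 42.95 pos [0.5521 0.196  0.1713] yaw 90.2 tilt 2.65 w 0.0395 F [ 0.2  0.4 -0.7] j [ 0.31  0.5  -0.94  1.58  0.39  1.32 -0.69]
shift cm [-3.81  5.73  0.89] turn 0.003
```

```bash
python3 -m jog '[[-1,1.5,0,0,0.7],[-1,1.5,0,0,0.7],[-0.7,1,0,0,0.7],[-0.3,0.6,0.2,0,0.7],[0,0,0.2,0,0.7],[0,0,0,0,0.7],[0,0,0,0,0.7],[0,0,0,0,0.7],[0,0,0,0,0.7],[0,0,0,0,0.7]]'
python3 go.py .609 .158 .15 90
```

```text
time: 43.95
ee_pos: [0.6015, 0.1596, 0.1553]
eef_rot: [0.707, 0.707, -0.024, -0.015]
ft_force: [-0.2, -0.3, -0.2]
width: 0.0393
t 43.95 pos [0.6015 0.1596 0.1553] yaw 90.0 tilt 3.26 w 0.0393 F [-0.2 -0.3 -0.2] j [ 0.31  0.59 -0.89  1.49  0.44  1.34 -0.63]
shift cm [-0.15  0.78  0.49] turn -0.0
```

```bash
python3 -m jog '[[-0.1,0.5,0.1,0,0.7],[0,0.3,0.1,0,0.7],[0,0.1,0,0,0.7],[0,0,0,0,0.7],[0,0,0,0,0.7],[0,0,0,0,0.7],[0,0,0,0,0.7],[0,0,0,0,0.7],[0,0,0,0,0.7],[0,0,0,0,0.7]]'
python3 go.py .610 .158 .118 90
python3 - <<'E'
from h import *
b=snap('side','b9')['pixels'][100:190,280:400]
cv2.imwrite('pics/c9.png',cv2.resize(b,(640,480),interpolation=2)[:,:,::-1])
E
```

```text
time: 44.95
ee_pos: [0.6112, 0.1586, 0.153]
eef_rot: [0.707, 0.707, -0.024, -0.015]
ft_force: [0.0, -0.7, -0.5]
width: 0.0391
t 44.95 pos [0.6112 0.1586 0.153 ] yaw 90.0 tilt 3.23 w 0.0391 F [ 0.  -0.7 -0.5] j [ 0.3   0.61 -0.89  1.47  0.45  1.35 -0.62]
shift cm [-0.01  0.07  3.5 ] turn -0.0
```

View pics/c9.png

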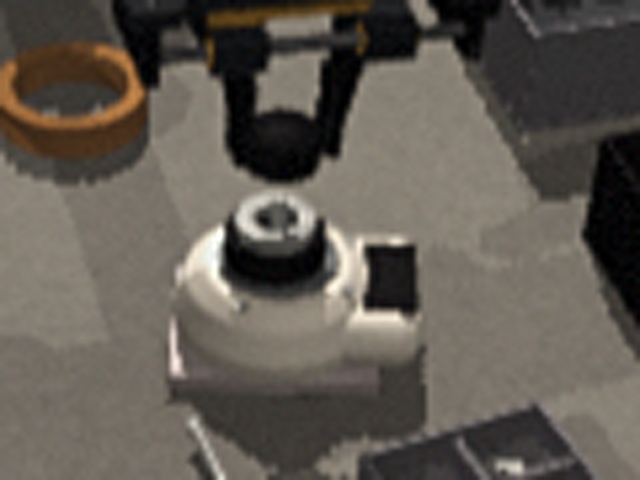

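Picture 13: the cap (277,145) is right above the pin tip (277,213); ring and washer are flat. Quick depth check, then lower.

Run:
```python
from h import *
c=r.camera('side'); print(cast(c,331.8,126.8,.135), proj(c,[.6095,.158,.135]))
```

```text
[0.60827948 0.16228565 0.135     ] [332.62235717 127.60619446]
```

```bash
python3 -m jog '[[-0.15,0.05,0.6,0,0.7],[0,0.05,0.8,0,0.7],[0,0.05,0.7,0,0.7],[0,0,0.5,0,0.7],[0,0,0.4,0,0.7],[0,0,0.2,0,0.7],[0,0,0,0,0.7],[0,0,0,0,0.7],[0,0,0,0,0.7],[0,0,0,0,0.7]]'
python3 go.py .610 .157 .1185 90
```

```text
time: 46.05
ee_pos: [0.6109, 0.1564, 0.1185]
eef_rot: [0.707, 0.707, -0.024, -0.015]
ft_force: [0.6, 0.1, 0.5]
width: 0.0396
t 46.05 pos [0.6109 0.1564 0.1185] yaw 90.0 tilt 3.23 w 0.0396 F [0.6 0.1 0.5] j [ 0.29  0.64 -0.87  1.5   0.48  1.29 -0.64]
shift cm [ 0.06 -0.09  0.  ] turn -0.0
```

Lowered with no contact force. Next: release slowly, lift, and move aside.

```bash
python3 -m jog '[[0,0,0.05,0,0.7],[0,0,0,0,0.5],[0,0,0,0,0.3],[0,0,0,0,0.3],[0,0,0,0,0.2],[0,0,0,0,0.2],[0,0,-1,0,0.2],[0,0,-3,0,0],[0,0,-4,0,0],[0,0,-3,0,0]]'
python3 -m jog '[[0,-2,-1,0,0],[0,-4,0,0,0],[0,-4,0,0,0],[0,-4,0,0,0],[0,-3,0,0,0],[0,-1,0,0,0],[0,0,0,0,0],[0,0,0,0,0],[0,0,0,0,0],[0,0,0,0,0]]'
python3 - <<'E'
from h import *
a=snap('top','a10')['pixels'][110:270,100:510]; b=snap('side','b10')['pixels'][90:350,240:480]
o=np.zeros((600,800,3),np.uint8); o[:312]=cv2.resize(a,(800,312),interpolation=2); o[312:600,:266]=cv2.resize(b,(266,288),interpolation=2)
o[312:600,270:534]=cv2.resize(b[20:108,50:130],(264,288),interpolation=2); o[312:600,536:800]=cv2.resize(b[110:190,90:170],(264,288),interpolation=2)
cv2.imwrite('pics/c10.png',o[:,:,::-1])
E
```

```text
time: 47.05
ee_pos: [0.6151, 0.1569, 0.2284]
eef_rot: [0.707, 0.707, -0.027, -0.017]
ft_force: [1.1, 0.3, 0.4]
width: 0.0841
time: 48.05
ee_pos: [0.4335, 0.1608, 0.2587]
eef_rot: [0.707, 0.707, -0.022, -0.013]
ft_force: [-0.4, -0.1, 0.5]
width: 0.0869
```

View pics/c10.png

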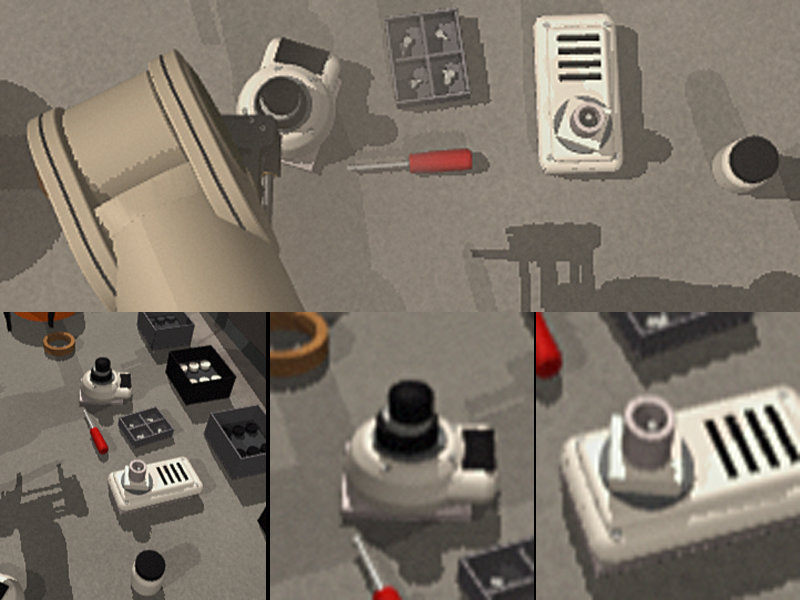

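Picture 14: cap on washer on ring, upright; tube on bush, with the pin in its bore; the driver, tape roll and jar look unmoved. I'll do one check of the stationary items by image difference, then hand in.

Run:
```python
from h import *
a=cv2.imread('pics/side0.png').astype(int);b=cv2.imread('pics/b10.png').astype(int)
def cen(i,box,f):
    x0,y0,x1,y1=box;m=f(i[y0:y1,x0:x1]);v,u=np.nonzero(m);return round(u.mean()+x0,1),round(v.mean()+y0,1),len(u)
R=lambda i:(i[...,2]>120)&(i[...,1]<60); O=lambda i:(i[...,2]-i[...,0]>50); K=lambda i:i.max(2)<40
for n,bx,f in(('driver',(305,170,345,225),R),('tape',(270,100,312,135),O),('jar lid',(355,300,395,340),K)): print(n,cen(a,bx,f),cen(b,bx,f))
print(r.close_job())
```

```text
driver (np.float64(328.8), np.float64(204.0), 156) (np.float64(328.8), np.float64(204.1), 159)
tape (np.float64(293.5), np.float64(117.3), 150) (np.float64(293.4), np.float64(117.2), 160)
jar lid (np.float64(375.0), np.float64(318.5), 580) (np.float64(375.1), np.float64(318.4), 575)
the job is handed in; nothing more can be done
None
```

All five hinge parts are on their pins in the order asked, and I handed the job in at about 48 s of the 96 s allowed. The heel cup carries the broad ring, then the washer, then the cap. The shin plate carries the square bush, then the tube.

**Last checks that passed:**
- The final pictures show both stacks upright, with each part flat on the one below. The pin shows in the tube's bore, and it showed in the ring's and washer's bores before the cap covered them.
- The screwdriver, tape roll and jar lid are within about 0.1 pixel of where they started in the side view.
- The gripper is open and clear of everything. Wrist force never read above about 3 N at the points where I read it.

**Disagreements and limits:**
- The two cameras differed by about 5 mm on where the cap stood. I gripped it at a point between the two estimates, and it went down without contact force.
- The tool's tilt crept up to about 3° by the end, and I could not correct it with the moves available.
- In the last top view the arm hid the tape roll, so that was checked only from the side.

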